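# Line a mould up under the dosing needle and hold the bayonet valve key open

## Task

Get the dosing stand ready for a dry trial: slide the mould board along the table until the mould's end pocket, the one farthest from the board's handle, is centred under the needle, and let go of the board. Only then work the valve: push the winged key down into the bayonet socket on top of the stand, its lugs through the two slots, and twist it clockwise (seen from above) a good quarter turn against the return spring, to its stop. Finish while still holding the key there, since the valve springs shut if it is let go, and leave the other things on the bench where they are.

Things in the scene. Friction and masses are not known exactly. Their poses are not given: they have to be found in the camera images.
- needle_tip (a point): Tip of the thin steel needle pointing straight down from the valve head of the fixed dosing stand, 37 mm above the table. Axes are the stand's: z up, x towards its column. A board 80 mm wide laid along the stand's y passes freely under the needle (the foot begins 60 mm from the needle along +x).
- stand_column (a point): Foot of the stand's column (22 mm thick, 149 mm tall), on the table 105 mm from the needle along the stand's +x. Grey foot plate 14 mm thick, from 60 to 160 mm along x and 55 mm to either side in y. Towards the needle only an arm, 85 to 115 mm above the table.
- socket_mouth (a point): Centre of the open top of the dark steel bayonet socket, straight above the needle, 150 mm above the table, the stand's highest point; axes as the stand's. Sleeve 68 mm outside, bore 40 mm. Its lip, 6 mm thick, has two slots 14 mm wide opposite each other along the stand's x axis; under the lip a groove 52 mm across runs all round, where the key's lugs turn.
- valve_spindle (a joint): Turn of the sprung spindle in the socket: 0 at rest, grows clockwise seen from above, stop at 1.62 rad. Its brass cross-bar (26 x 5.5 mm, in line with the slots at 0) fits the slot in the key's nose with about 0.1 rad of play. The return spring needs 0.08 N m at first, 0.18 N m at a quarter turn.
- valve_plunger (a joint): How far the cross-bar is pushed down against its axial spring, 0 to 0.012 m. At 0 its top is 10 mm below the mouth. 2 N at first, 4 N at 6 mm (key's lugs just under the lip), 6 N at 10 mm. The spring presses the lugs up against the lip.
- key_grip (a point): Loose valve key, upright on its nose on the table; here: middle of its wing grip, on the key's axis, 54 mm above the underside. x runs along the wing, z up. The black wing is 46 mm long (x), 13 mm thick (y), round-shouldered, from 34 to 74 mm above the underside; under it a collar 42 mm across. 0.12 kg. Lugs up against the lip: 30 mm above the socket mouth; pushed in to turn freely: 26 to 29 mm.
- key_lugs (a point): Point on the key's axis level with the tops of its two steel lugs, 18 mm above the underside. The lugs, 9 mm wide and 6 mm tall, stick out along +x and -x, in line with the wing, to 24.5 mm from the axis; the skirt between them is 36 mm across. The nose slot (7.5 mm wide, 8 mm deep) also runs along x. A half turn makes no difference.
- end_pocket (a point): Centre of the round end pocket (26 mm wide), farthest from the handle, of the three-pocket silicone mould fixed on the board; level with the mould's top, 30 mm above the table. x runs across the board, y along it towards the handle, z up.
- board_handle (a point): Middle of the steel bar handle of the loose plywood board, 46 mm above the table; axes as the board's. The bar is 10 mm thick, runs along x (44 mm clear), 129 mm from the end pocket along the board's y. Board 80 x 186 x 12 mm, slides flat on the table, reaches 30 mm beyond the pocket and 27 mm beyond the handle; about 0.45 kg.
- jar: Bystander: pigment jar 44 mm wide, 50 mm tall, on the table; origin under its centre.
- mixing_cup: Bystander: mixing cup 92 mm wide, 136 mm tall; origin under its centre.
- tape: Bystander: roll of masking tape lying flat, 96 mm wide, 25 mm tall; origin under its centre.

How it is judged:
By the outcome, as a careful person would: the job done as asked, in the order asked, and still so for the second after the job is handed in, while the arm keeps its last pose, push and grip.
It also fails if it takes over 67 s, if anything falls off the work surface, if the arm or the gripper's body presses on something with over 40 N, if the wrist force passes 120 N, or if a joint passes its speed limit or range.

## Robot

A 6-joint arm with a two-finger parallel gripper is mounted at the origin on a cart in front of the work surface, level with it; the furniture and walls round the work are solid. World frame = base frame: x ahead of the robot, y to its left, z up, the work surface at z = 0. Lengths are in mm, angles in rad, forces in N, time in s.
With the tool pointing down it reaches from about 350 to 875 mm from the base axis. Payload 4.2 kg.
Tool frame: the origin (TCP) lies midway between the tips of the shut fingers; the grasp point (between the pads) lies 19 mm behind it (tcp_to_grasp is the distance from the TCP to the grasp point, in mm); z points along the fingers, y is the line along which they close (so a half turn about z gives the same grasp; the last joint's range is limited). The gripper opens to 85 mm and grips with 20 to 120 N. Pads are 22 mm wide; open, the fingers measure 114 mm over their backs; the gripper's body (76 mm by 85 mm) begins 54 mm behind the grasp point. The pads swing forward as they close: fully open they stand 13 mm farther back than shut.
Start: joints at [-0.878, 0.385, 0.008, 0, -1.194, -0.259], TCP at [262.713, -567.081, 231.312] pointing down, gripper open.
Joint ranges: [-3.14, 3.14], [-1.21, 2.06], [-1.07, 1.41], [-3.16, 2.05], [-2.99, -0.16], [-3.1, 3.1]. Speed limits (rad/s): [2.79, 2.79, 3.14, 3.14, 3.14, 3.14].

## Interface

Orientations are given as a unit quaternion [x, y, z, w].
In Python, from bench import read_state, get_image, job_done, tcp_to_grasp gives the robot as it stands.
- The arm moves only by the tool jog_arm, never from a script. Its argument "plan" is a list of rows, each a list of 3 entries, a list of its own where there are three numbers: the finger opening in mm, from 0 to 85.4, then the shift along the tool's x, y, z as a fraction of full scale, then the turn, a rotation vector about the tool's x, y, z as a fraction of full scale. A call has 1 to 10 rows; each row is the pose to reach, as a shift and turn from the pose commanded when the call began, along the tool's axes at that moment; what a row does not reach only later rows make up. Full scale, the value 1, is 0.1 m for a shift and 60 degrees for a turn. A row lasts 1/8 s, in which the tool goes at most 62.5 mm and 10.7 degrees, less where a joint would pass 70% of its speed; a pose out of reach is approached as far as the arm can. A call with a number of a shift or a turn outside -1 to 1 is refused whole. A call with a gripper value outside its range is refused whole. The fingers move at their own pace and stop on an object; the grip force is fixed at half the most. Time passes only in rows, so rows that repeat a pose let the fingers close. It gives the time, the measured TCP pose, the force, the opening and the grip force at its end, in the units of the state.
- read_state(): the state, without advancing time (a new reading comes with each control period).
- get_image(name): name is "scene" or "side" or "wrist"; returns a dict with "img" (480x640x3 uint8, red, green, blue), "range_z" (480x640 float32, mm along the optical axis (not along the pixel's ray), 0 where there is no reading), "intrinsics" (3x3 intrinsics, pixels), "distortion" ([k1, k2, p1, p2, k3] as OpenCV has them; the pictures are not rectified), "extrinsics" (4x4, takes a point from camera to world coordinates); the wrist camera has in their place "tool_from_camera" (4x4, takes a point from camera to tool coordinates, whose origin is the TCP and whose axes are the flange's). Camera axes: x right, y down, z forward; pixel columns grow to the right and rows downward; lengths in mm; the calibration is good to about 2 mm. A picture is of the moment at which its call begins: read the wrist's pose just before it.
- job_done(): hands the job in; it is judged then, once.
The state is a dict: "clock": time; "joints": joint angles; "joint_vel": joint speeds; "joint_efforts": joint torques, N m; "position": TCP position; "ee_rot": TCP orientation; "contact_force": force on the tool from outside, world axes, zero at the start; "wrist_torque": the same for the moment, N m; "gripper_width": finger opening in mm; "grasp_force": force on a finger pad.
Only numpy, scipy, OpenCV 4.12 (cv2) and the standard library are available. Lean on these libraries where they do the work, as an engineer would, in place of code of your own. Each camera call takes 0.05 s, during which the arm holds its last target. There are 200 camera calls.

## Working session

There is one attempt and no reset: what is moved stays moved. The work goes in short steps, Python scripts to look and compute and a tool call to move; the robot and the scene stay as the last step left them, time stands still between calls to the robot, and variables do not carry over. Pictures are saved under pics/ and viewed, at most 10 in all, crops included, and the job is handed in when it is done.

Besides the shell and the picture viewer there is one more tool, called after "Emit:" as name(argument=value, ...) on one line, values as JSON. jog_arm: Moves the arm, as the interface text tells. Its arguments: {"type":"object","properties":{"plan":{"type":"array"}},"required":["plan"]}

```bash
mkdir -p pics; cat > h.py <<'E'
import numpy as np,cv2,pickle
from bench import *
from scipy.spatial.transform import Rotation as R
def snap(n,tag):
    s=read_state(); d=get_image(n); d['st']=s
    if n=='wrist':
        T=np.eye(4);T[:3,:3]=R.from_quat(s['ee_rot']).as_matrix();T[:3,3]=s['position']
        d['extrinsics']=T@np.array(d['tool_from_camera'])
    pickle.dump(d,open(tag+'.pkl','wb')); cv2.imwrite(f'pics/{tag}.png',d['img'][:,:,::-1]); return d
def load(tag): return pickle.load(open(tag+'.pkl','rb'))
def ray(d,u,v):
    n=cv2.undistortPoints(np.array([[[u,v]]],float),np.array(d['intrinsics']),np.array(d['distortion']))[0,0]
    E=np.array(d['extrinsics']); return E[:3,3],E[:3,:3]@np.array([n[0],n[1],1.])
def atz(d,u,v,z):
    o,r=ray(d,u,v); return o+r*(z-o[2])/r[2]
def dep(d,u,v):
    o,r=ray(d,u,v); return o+r*d['range_z'][int(v),int(u)]
def proj(d,P):
    E=np.linalg.inv(np.array(d['extrinsics'])); q=cv2.Rodrigues(E[:3,:3])[0]
    return cv2.projectPoints(np.array(P,float).reshape(-1,1,3),q,E[:3,3],np.array(d['intrinsics']),np.array(d['distortion']))[0][:,0]
def cloud(d):
    h,w=d['range_z'].shape; uu,vv=np.meshgrid(np.arange(w),np.arange(h))
    n=cv2.undistortPoints(np.stack([uu,vv],-1).reshape(-1,1,2).astype(float),np.array(d['intrinsics']),np.array(d['distortion']))[:,0]
    z=d['range_z'].reshape(-1); p=np.c_[n*z[:,None],z]; E=np.array(d['extrinsics'])
    return (p@E[:3,:3].T+E[:3,3]).reshape(h,w,3), (z>0).reshape(h,w)
E
python3 -c "
from h import *
a=snap('scene','s0');b=snap('side','d0')
print(a['st']);print(tcp_to_grasp)
print(np.array(a['extrinsics']).round(2));print(np.array(b['extrinsics']).round(2))"
```

```text
{'clock': 0.0, 'joints': array([-8.78360840e-01,  3.85572360e-01,  6.58893665e-03, -5.22763027e-04,
       -1.19399988e+00, -2.58600510e-01]), 'joint_vel': array([-1.41981059e-04,  3.32881422e-04,  2.05403773e-04,  2.38316513e-04,
       -1.58403899e-03, -4.76483623e-05]), 'joint_efforts': array([-5.97107628e-04, -3.92292523e+01,  1.88402814e+01,  4.18630779e+00,
       -4.60546813e-03, -9.14741179e-06]), 'position': array([ 262.48679399, -566.54433104,  230.19408863]), 'ee_rot': array([-2.15126061e-01,  9.76585646e-01,  1.08338783e-03, -2.84609959e-04]), 'contact_force': array([-0.40487184, -0.73733557, -0.06457069]), 'wrist_torque': array([-0.02820063, -0.00501811, -0.00433476]), 'grasp_force': 0.0, 'gripper_width': 85.2271990451291}
18.700000000000003
[[-4.4000e-01 -5.7000e-01  6.9000e-01 -3.3180e+02]
 [-9.0000e-01  2.9000e-01 -3.3000e-01  3.3936e+02]
 [-1.0000e-02 -7.7000e-01 -6.4000e-01  9.0807e+02]
 [ 0.0000e+00  0.0000e+00  0.0000e+00  1.0000e+00]]
[[-1.0000e+00  1.0000e-02  3.0000e-02  4.5996e+02]
 [-3.0000e-02  3.7000e-01 -9.3000e-01  9.7846e+02]
 [-3.0000e-02 -9.3000e-01 -3.7000e-01  5.2323e+02]
 [ 0.0000e+00  0.0000e+00  0.0000e+00  1.0000e+00]]
```

View pics/s0.png

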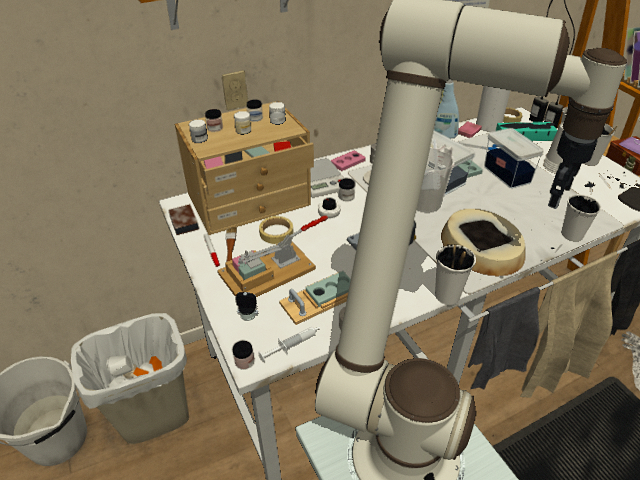

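View pics/d0.png

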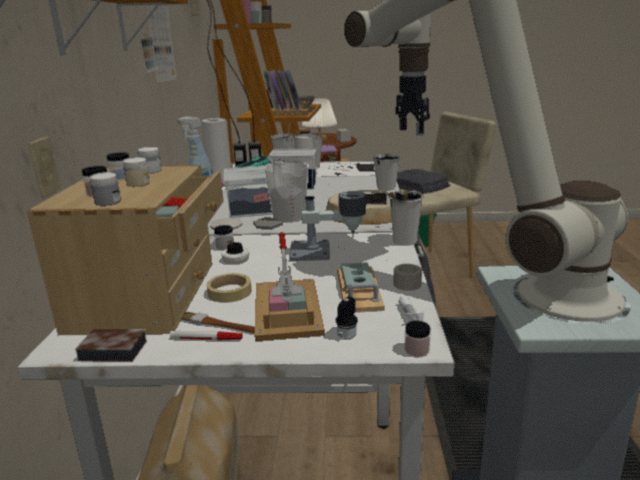

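```bash
python3 -c "
from h import *
b=load('d0');im=b['img'][160:360,200:460,::-1]
cv2.imwrite('pics/d0c.png',cv2.resize(cv2.convertScaleAbs(im,alpha=1.3,beta=15),(780,600),interpolation=cv2.INTER_CUBIC))
P,ok=cloud(b)
for u,v in [(352,196),(352,205),(310,250),(310,205),(346,305),(346,325),(365,290),(355,270),(405,195),(405,277),(418,330),(232,285)]: print(u,v,dep(b,u,v).round(0))
a=load('s0')
for u,v in [(247,297),(246,314),(293,303),(320,292),(330,290),(243,350),(453,255)]: print('s',u,v,dep(a,u,v).round(0))
"
```

```text
352 196 [ 440. -287.  139.]
352 205 [ 441. -227.  134.]
310 250 [ 548. -239.   13.]
310 205 [ 544. -247.  130.]
346 305 [459. 153.  70.]
346 325 [460. 160.  33.]
365 290 [419.  -8.  17.]
355 270 [438. -82.  29.]
405 195 [ 300. -343.  122.]
405 277 [332. -34.  33.]
418 330 [339. 210.  52.]
232 285 [716. -77.  -2.]
s 247 297 [450. 139.  73.]
s 246 314 [445. 148.  24.]
s 293 303 [439.  32.  13.]
s 320 292 [430. -35.  27.]
s 330 290 [421. -58.  33.]
s 243 350 [331. 194.  50.]
s 453 255 [ 324. -333.  113.]
```

View pics/d0c.png

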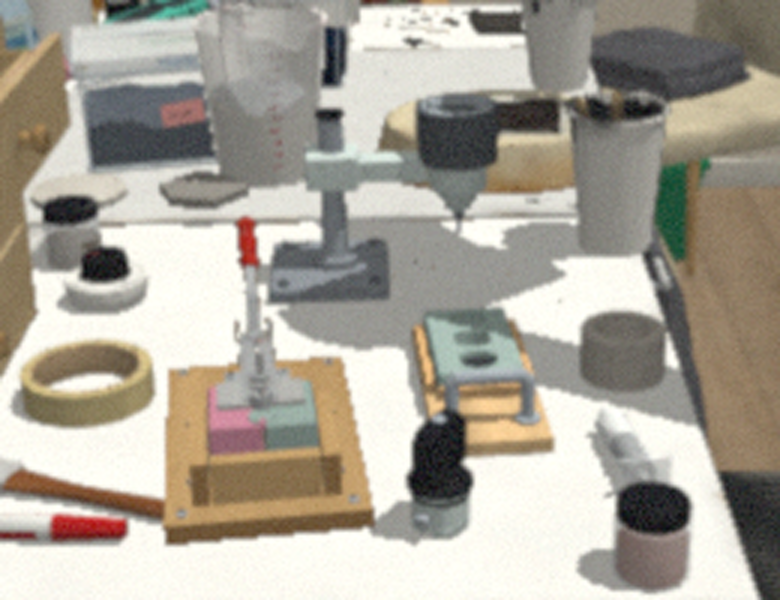

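Emit:
jog_arm(plan=[[85,[-0.4,0.5,-0.35],[0,0,0]],[85,[-0.83,1.0,-0.7],[0,0,0]],[85,[-0.83,1.0,-0.7],[0,0,0]]])

```text
clock: 0.48
position: [296.7, -439.8, 303.3]
ee_rot: [-0.216, 0.976, -0.001, 0.001]
contact_force: [0.9, 0.1, 0.3]
gripper_width: 85.2
grasp_force: 0.0
```

Emit:
jog_arm(plan=[[85,[-0.4,0.5,0],[0,0,0]],[85,[-0.83,1.0,0],[0,0,0]],[85,[-0.83,1.0,0],[0,0,0]]])

```text
clock: 0.85
position: [329.7, -313.1, 301.2]
ee_rot: [-0.218, 0.976, 0.0, 0.0]
contact_force: [0.5, -1.4, -0.5]
gripper_width: 85.2
grasp_force: 0.0
```

Emit:
jog_arm(plan=[[85,[-0.4,0.5,0],[0,0,0]],[85,[-0.83,1.0,0],[0,0,0]],[85,[-0.83,1.0,0],[0,0,0]]])

```text
clock: 1.23
position: [363.3, -188.0, 301.1]
ee_rot: [-0.218, 0.976, 0.0, -0.0]
contact_force: [-0.7, -0.5, -0.1]
gripper_width: 85.0
grasp_force: 0.0
```

Emit:
jog_arm(plan=[[85,[-0.4,0.5,0],[0,0,0]],[85,[-0.83,1.0,0],[0,0,0]],[85,[-0.83,1.0,0],[0,0,0]]])

```text
clock: 1.6
position: [396.8, -62.8, 300.9]
ee_rot: [-0.217, 0.976, 0.0, -0.0]
contact_force: [-0.6, 0.3, -0.1]
gripper_width: 85.0
grasp_force: 0.0
```

```bash
python3 -c "
from h import *
a=snap('wrist','w0');print(a['st']['clock'],a['st']['position'],a['st']['joints'],a['extrinsics'].round(2))"
```

```text
1.6 [396.84673736 -62.76203403 300.91227239] [ 2.52146343e-01 -5.96842555e-02 -3.62720596e-01 -5.64231529e-05
 -1.26857364e+00 -1.38513147e+00] [[-4.2000e-01  8.6000e-01  2.8000e-01  3.2356e+02]
 [ 9.1000e-01  4.0000e-01  1.3000e-01 -9.5530e+01]
 [-0.0000e+00  3.1000e-01 -9.5000e-01  4.4440e+02]
 [ 0.0000e+00  0.0000e+00  0.0000e+00  1.0000e+00]]
```

View pics/w0.png

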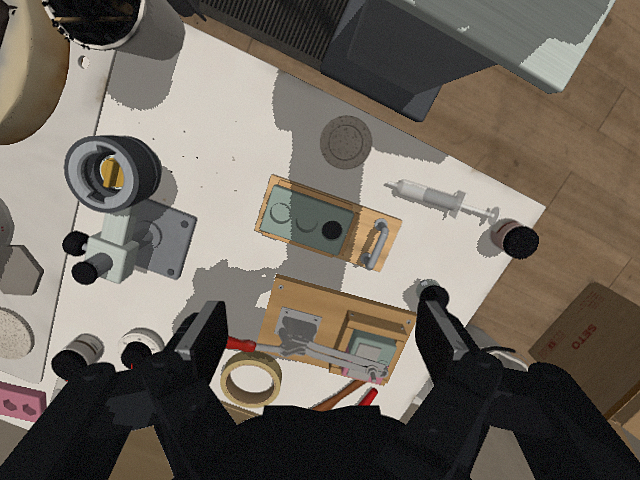

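```bash
python3 -c "
from h import *
a=load('w0')
def p(n,u,v,z): print(n,atz(a,u,v,z).round(1),dep(a,u,v).round(0))
p('pocket',280,213,30);p('p2',306,222,30);p('p3',332,230,30)
p('h1',383,226,46);p('h2',371,266,46)
p('bc',402,218,12);p('bc',389,272,12);p('bc',273,175,12);p('bc',256,230,12)
p('foot',197,212,14);p('foot',180,279,14)
p('key',433,295,74)
p('jar',521,240,50)
im=a['img']
def crop(x0,y0,w,h,k): return cv2.resize(im[y0:y0+h,x0:x0+w,::-1],(w*k,h*k),interpolation=cv2.INTER_CUBIC)
A=crop(50,120,130,100,6);cv2.imwrite('pics/w0c.png',A)
"
```

```text
pocket [ 437.8 -100.7   30. ] [ 441. -101.   20.]
p2 [434.6 -65.6  30. ] [438. -65.  19.]
p3 [430.  -30.5  30. ] [431. -30.  27.]
h1 [394.2  22.4  46. ] [395.  24.  39.]
h2 [448.3  34.   46. ] [447.  32.  52.]
bc [379.4  50.3  12. ] [381.  54.   0.]
bc [456.3  72.6  12. ] [460.  77.   0.]
bc [ 400.1 -128.8   12. ] [ 400. -129.   13.]
bc [ 478.5 -121.3   12. ] [ 478. -121.   12.]
foot [ 488.1 -202.3   14. ] [ 493. -206.    1.]
foot [ 592.6 -193.5   14. ] [ 601. -196.    1.]
key [441.4 113.8  74. ] [447. 124.  56.]
jar [334.4 190.   50. ] [334. 190.  50.]
```

View pics/w0c.png

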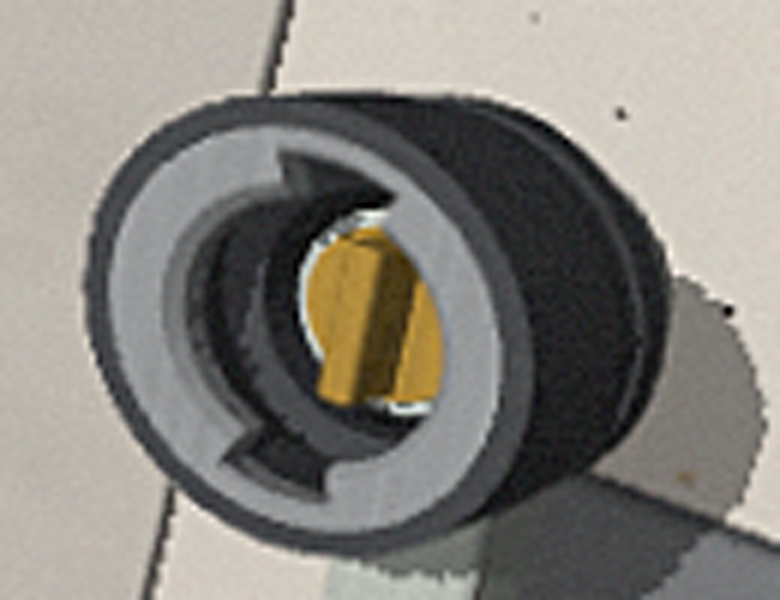

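```bash
python3 -c "
from h import *
from scipy.optimize import least_squares
a=load('w0')
c=lambda x,y:atz(a,50+x/6,120+y/6,150)
pts=np.array([c(*q) for q in [(280,150),(392,200),(222,460),(328,500)]])
print(pts.round(1)); m1=pts[:2].mean(0);m2=pts[2:].mean(0);print((m1+m2)/2,m2-m1,np.degrees(np.arctan2(*(m2-m1)[1::-1])))
rim=np.array([c(*q) for q in [(85,300),(300,553),(160,145),(140,470),(535,370),(230,100)]])
f=least_squares(lambda x:np.hypot(*(rim[:,:2]-x[:2]).T)-x[2],[430,-250,34]);print(f.x,f.fun.round(1))
rim=np.array([c(*q) for q in [(108,300),(300,533),(280,125),(500,380),(170,170),(170,460)]])
f=least_squares(lambda x:np.hypot(*(rim[:,:2]-x[:2]).T)-x[2],[430,-250,30]);print(f.x,f.fun.round(1))
b=load('d0'); nt=(200+459/3,160+228/3)
o,r=ray(b,*nt);print('needle',atz(b,*nt,37))
s=load('s0')
Pw,ok=cloud(a)
m=ok&(abs(Pw[...,2]-150)<4)&(np.hypot(Pw[...,0]-430,Pw[...,1]+255)<50)
q=Pw[m];print(m.sum(),q.min(0),q.max(0))
"
```

```text
[[ 416.4 -269.4  150. ]
 [ 416.4 -252.   150. ]
 [ 465.7 -266.7  150. ]
 [ 464.7 -249.8  150. ]]
[ 440.81295219 -259.4571417   150.        ] [48.76309194  2.42579747  0.        ] 2.8479218431251
[ 442.22903014 -258.7635893    34.64889253] [-0.3 -1.3 -1.1  1.6  0.3  0.7]
[ 442.19148975 -259.26401472   30.40170181] [-0.2 -0.1  0.8 -0.3 -0.8  0.5]
needle [ 438.34465487 -270.34703677   37.        ]
3147 [ 405.5352097  -294.03376935  146.01107545] [ 475.11347979 -223.74375391  153.95176468]
```

Emit:
jog_arm(plan=[[40,[-0.3,0.36,0.5],[0,0,0.15]],[40,[-0.61,0.72,1.0],[0,0,0.3]],[40,[-0.61,0.72,1.0],[0,0,0.3]],[40,[-0.61,0.72,1.0],[0,0,0.3]]])

```text
clock: 2.15
position: [421.2, 25.1, 201.1]
ee_rot: [-0.06, 0.998, -0.001, -0.001]
contact_force: [-0.1, -1.1, 1.3]
gripper_width: 40.3
grasp_force: 0.0
```

```bash
python3 -c "
from h import *
a=snap('wrist','w1');print(a['st']['clock'],a['st']['position'],a['st']['ee_rot'],a['st']['joints'])"
```

```text
2.15 [421.18825312  25.12902288 201.0561364 ] [-5.96899939e-02  9.98216499e-01 -6.23796437e-04 -7.33067338e-04] [ 4.48470973e-01  6.13432801e-02 -5.03485713e-01  7.08085328e-04
 -1.00779706e+00 -1.90019472e+00]
```

View pics/w1.png

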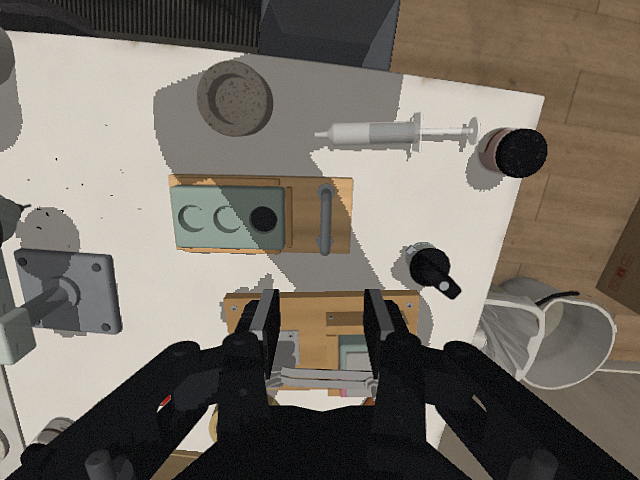

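```bash
python3 -c "
from h import *
a=load('w1')
def p(n,u,v,z): print(n,atz(a,u,v,z).round(1),dep(a,u,v).round(0))
p('pocket',192,218,30);p('p2',228,218,30);p('p3',264,218,30)
p('h1',325,192,46);p('h2',325,249,46)
p('bc',353,178,12);p('bc',350,253,12)
p('foot',17,250,14);p('foot',115,253,14);p('foot',122,332,14);p('needle',27,206,37)
p('jar',520,152,50)
im=a['img'][225:315,390:480,::-1]
cv2.imwrite('pics/w1c.png',cv2.resize(im,(585,585),interpolation=cv2.INTER_CUBIC))
P,ok=cloud(a); m=ok&(P[...,2]>40)&(P[...,2]<80); m[:225]=0;m[315:]=0;m[:,:400]=0;m[:,480:]=0
q=P[m];print(len(q),q.mean(0),np.linalg.eigh(np.cov(q[:,:2].T)))
q=q[q[:,2]>66];print(len(q),q.mean(0),np.linalg.eigh(np.cov(q[:,:2].T)),q.min(0),q.max(0))
"
```

```text
pocket [ 437.4 -100.2   30. ] [ 441. -104.   19.]
p2 [433.2 -64.7  30. ] [436. -68.  19.]
p3 [429.  -29.5  30. ] [430. -30.  27.]
h1 [393.6  26.1  46. ] [394.  26.  43.]
h2 [448.   32.8  46. ] [446.  33.  52.]
bc [382.3  53.1  12. ] [384.  54.  -0.]
bc [461.5  61.7  12. ] [466.  63.   1.]
foot [ 502.3 -304.3   14. ] [ 504. -307.   12.]
foot [ 491.7 -190.8   14. ] [ 497. -199.    2.]
foot [ 592.2 -190.8   14. ] [ 602. -199.    1.]
needle [ 442.4 -263.2   37. ] [ 440. -257.   44.]
jar [336.6 191.   50. ] [337. 190.  52.]
948 [454.85694268 136.02652675  67.65843767] EighResult(eigenvalues=array([ 16.69358893, 174.81769486]), eigenvectors=array([[-0.87717334,  0.48017385],
       [ 0.48017385,  0.87717334]]))
669 [456.80261112 137.93474092  73.31736208] EighResult(eigenvalues=array([ 15.04970904, 143.36165352]), eigenvectors=array([[-0.86020483,  0.50994868],
       [ 0.50994868,  0.86020483]])) [442.94045185 119.65169548  66.02499715] [473.40184359 161.80056052  77.47632756]
```

View pics/w1c.png

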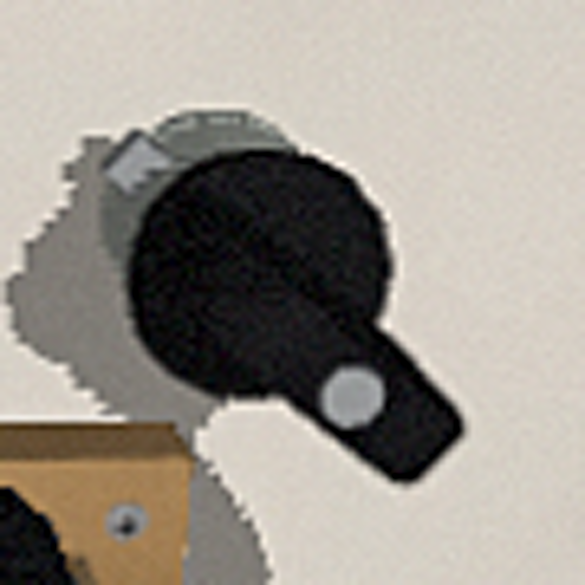

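```bash
python3 -c "
from h import *
s=load('s0')
for d,n in ((load('w0'),'w0'),(load('d0'),'d0')):
  P,ok=cloud(d)
  for nm,c in (('handle',(421,29)),('key',(456,137))):
    m=ok&(abs(P[...,0]-c[0])<65)&(abs(P[...,1]-c[1])<65)&(P[...,2]>60)&(P[...,2]<200)
    q=P[m];print(n,nm,len(q),(q.min(0).round(),q.max(0).round()) if len(q) else '')
a=load('w1');print(atz(a,430.3,267,34),atz(a,444.3,286.1,74))
"
```

```text
w0 handle 0 
w0 key 108 (array([443., 119.,  60.]), array([455., 143.,  76.]))
d0 handle 0 
d0 key 185 (array([444., 124.,  60.]), array([475., 164.,  76.]))
[458.77063085 142.19356228  34.        ] [460.45840162 142.99913012  74.        ]
```

Emit:
jog_arm(plan=[[40,[0,0.04,0.5],[0,0,0]],[40,[0,0.04,1.0],[0,0,0]],[40,[0,0.04,1.0],[0,0,0]]])

```text
clock: 2.58
position: [418.9, 28.4, 100.2]
ee_rot: [-0.059, 0.998, -0.001, -0.003]
contact_force: [0.3, -0.3, 1.0]
gripper_width: 39.9
grasp_force: 0.0
```

Emit:
jog_arm(plan=[[40,[0,0,0.4],[0,0,0]],[40,[0,0,0.73],[0,0,0]],[40,[0,0,0.73],[0,0,0]],[5,[0,0,0.73],[0,0,0]],[5,[0,0,0.73],[0,0,0]],[5,[0,0,0.73],[0,0,0]],[5,[0,0,0.73],[0,0,0]],[5,[0,0,0.73],[0,0,0]]])

```text
clock: 3.58
position: [422.1, 30.8, 30.6]
ee_rot: [-0.06, 0.998, 0.001, 0.002]
contact_force: [-0.2, -2.0, 6.9]
gripper_width: 7.7
grasp_force: 58.6
```

Emit:
jog_arm(plan=[[5,[0.01,-0.1,0],[0,0,0]],[5,[0.02,-0.3,0],[0,0,0]],[5,[0.04,-0.5,0],[0,0,0]],[5,[0.06,-0.7,0],[0,0,0]],[5,[0.07,-0.8,0],[0,0,0]],[5,[0.07,-0.8,0],[0,0,0]]])

```text
clock: 4.32
position: [426.1, -50.2, 30.6]
ee_rot: [-0.06, 0.998, 0.0, 0.004]
contact_force: [2.3, -5.7, 6.0]
gripper_width: 8.0
grasp_force: 59.3
```

Emit:
jog_arm(plan=[[5,[0.01,-0.1,0],[0,0,0]],[5,[0.03,-0.3,0],[0,0,0]],[5,[0.05,-0.5,0],[0,0,0]],[5,[0.06,-0.65,0],[0,0,0]],[5,[0.07,-0.75,0],[0,0,0]],[5,[0.07,-0.75,0],[0,0,0]]])

```text
clock: 5.08
position: [427.7, -126.0, 30.6]
ee_rot: [-0.06, 0.998, -0.0, 0.003]
contact_force: [1.1, -3.1, 4.2]
gripper_width: 7.6
grasp_force: 59.5
```

```bash
python3 -c "
from h import *
a=snap('wrist','w2');print(a['st']['position'],a['st']['ee_rot'],a['st']['contact_force'])
b=snap('side','d2')
A=cv2.resize(a['img'][100:340,0:400],(800,480),interpolation=cv2.INTER_CUBIC)[:, :500]
B=cv2.resize(b['img'][190:270,320:382],None,fx=5,fy=5,interpolation=cv2.INTER_CUBIC)[:400,:300]
C=np.zeros((480,800,3),np.uint8);C[:,:500]=A;C[:400,500:]=B[:,:300]
cv2.imwrite('pics/c2.png',C[:,:,::-1])"
```

```text
[ 427.71949231 -125.99610544   30.63074919] [-6.02508897e-02  9.98178232e-01 -4.89889045e-04  3.13179180e-03] [ 1.1472522  -3.08071868  4.15409864]
```

View pics/c2.png

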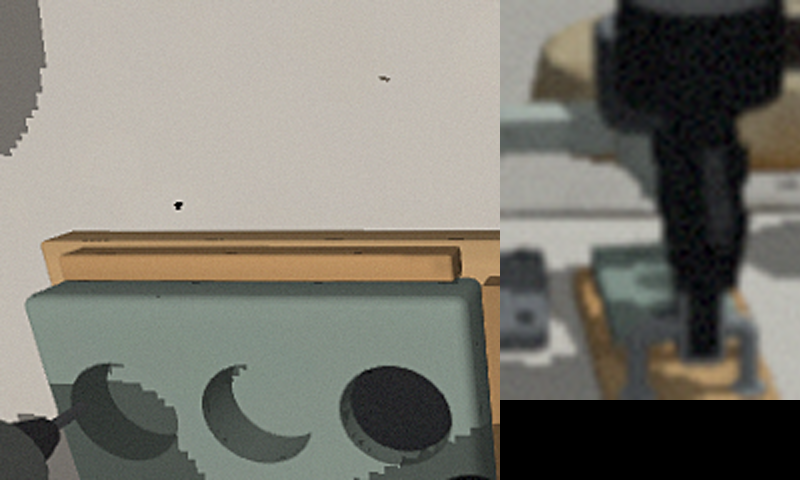

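```bash
python3 -c "
from h import *
a=load('w2')
n=atz(a,39,304.5,37);pk=[atz(a,u/2,100+v/2,30) for u,v in ((124,412),(257,413),(395,414))]
print(n,np.round(pk,1),dep(a,38,305))
print('needle from tip range 38..42',atz(a,37,306,37),atz(a,41,303,37))
"
```

```text
[ 442.1844686  -261.10752219   37.        ] [[ 446.2 -255.2   30. ]
 [ 441.6 -220.2   30. ]
 [ 437.2 -185.3   30. ]] [ 439.29945869 -257.3820496    41.61115713]
needle from tip range 38..42 [ 443.19165583 -262.30686286   37.        ] [ 441.18268375 -259.91527739   37.        ]
```

Emit:
jog_arm(plan=[[5,[0.034,-0.036,0],[0,0,0]],[5,[0.034,-0.036,0],[0,0,0]],[40,[0.034,-0.036,0],[0,0,0]],[40,[0.034,-0.036,0],[0,0,0]],[40,[0.034,-0.036,0],[0,0,0]],[40,[0.034,-0.036,-0.3],[0,0,0]],[40,[0.034,-0.036,-0.8],[0,0,0]],[40,[0.034,-0.036,-0.8],[0,0,0]]])

```text
clock: 6.18
position: [424.6, -129.2, 111.5]
ee_rot: [-0.06, 0.998, -0.0, 0.004]
contact_force: [0.3, 0.1, -1.0]
gripper_width: 40.2
grasp_force: 0.0
```

```bash
python3 -c "
from h import *
a=snap('wrist','w3');print(a['st']['position'],a['st']['ee_rot'],a['st']['contact_force'])
A=cv2.resize(a['img'][120:360,0:320],(800,600),interpolation=cv2.INTER_CUBIC)
cv2.imwrite('pics/c3.png',A[:,:,::-1])"
```

```text
[ 424.57715065 -129.18272717  111.51302843] [-6.01496472e-02  9.98180994e-01 -2.54658976e-04  4.08143246e-03] [ 0.26299204  0.09751694 -1.00384517]
```

View pics/c3.png

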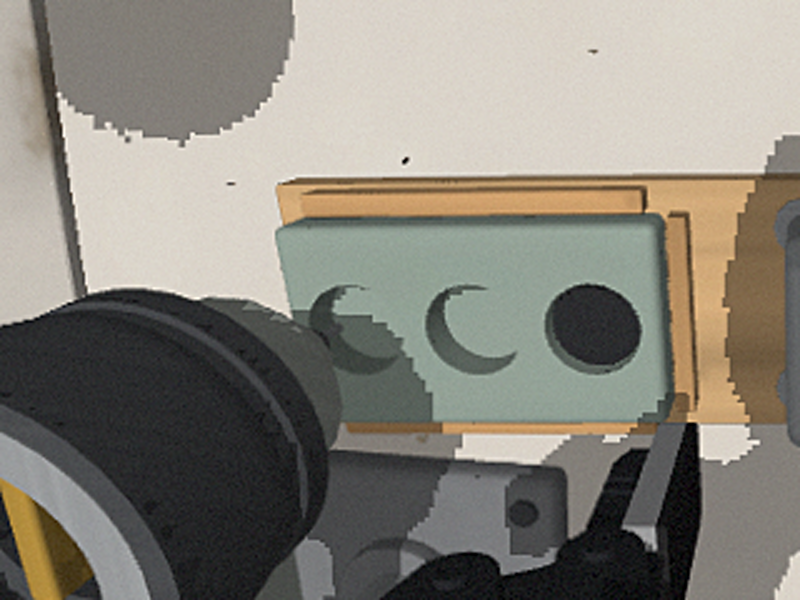

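```bash
python3 -c "
from h import *
a=load('w3')
print(np.round([atz(a,u/2.5,120+v/2.5,30) for u,v in ((357,330),(472,330),(593,328))],1))
P,ok=cloud(a)
m=ok&(abs(P[...,2]-150)<5)&(np.hypot(P[...,0]-442,P[...,1]+259)<45); q=P[m];print(len(q),q.min(0),q.max(0))
"
```

```text
[[ 444.5 -257.6   30. ]
 [ 440.3 -223.4   30. ]
 [ 435.3 -188.2   30. ]]
6892 [ 406.00668639 -265.5745421   145.00508182] [ 475.3352656  -223.0954979   153.13048123]
```

Emit:
jog_arm(plan=[[40,[0.34,-0.24,0],[0,0,0]],[40,[0.68,-0.47,0],[0,0,0]],[40,[0.68,-0.47,0],[0,0,0]]])

```text
clock: 6.6
position: [356.7, -184.6, 106.8]
ee_rot: [-0.058, 0.998, 0.001, -0.002]
contact_force: [1.2, -0.1, 0.6]
gripper_width: 40.0
grasp_force: 0.0
```

```bash
python3 -c "
from h import *
a=snap('wrist','w4');print(a['st']['position'],a['st']['ee_rot'])
n=proj(a,[[442,-259.5,37],[443,-258,30]]);print(n)
u,v=n[0].astype(int);x0=max(0,min(u-80,480));y0=max(0,min(v-60,360));print(x0,y0)
A=cv2.resize(a['img'][y0:y0+120,x0:x0+160],(800,600),interpolation=cv2.INTER_CUBIC)
cv2.imwrite('pics/c4.png',A[:,:,::-1])"
```

```text
[ 356.7053428  -184.60138224  106.80206384] [-5.81019122e-02  9.98307677e-01  6.21031983e-04 -2.35863970e-03]
[[209.28307395 346.89956998]
 [213.97740061 342.71500856]]
129 286
```

View pics/c4.png

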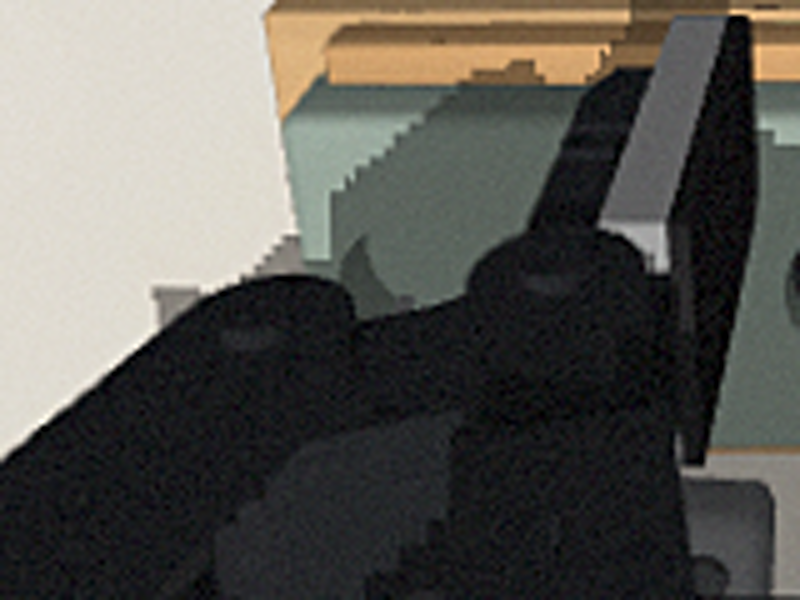

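```bash
python3 -c "
from h import *
b=snap('side','d4')
for t in ('d4','d0','w0','w1','w2','w3'):
  P,ok=cloud(load(t)); X,Y,Z=P[...,0],P[...,1],P[...,2]
  r=np.hypot(X-442,Y+259)
  for lo,hi in ((34,50),(50,65),(65,85),(90,140),(147,153)):
    m=ok&(r<45)&(Z>lo)&(Z<hi); q=P[m]
    if len(q)>3: print(t,lo,hi,len(q),np.percentile(q,2,axis=0).round(1),np.percentile(q,98,axis=0).round(1))
  if t in('d4','w2','w3'):
    m=ok&(abs(Z-30)<2.5)&(abs(X-442)<45)&(Y>-300)&(Y<-150); q=P[m]
    for y in range(-290,-150,15):
      k=q[abs(q[:,1]-y)<5]
      if len(k)>5: print(t,'mould',y,len(k),k[:,0].min().round(1),k[:,0].max().round(1))
    print(np.percentile(q[:,1],[0,1,2]))
"
```

```text
d4 34 50 6 [ 441.  -262.8   37.5] [ 443.3 -257.3   49.7]
d4 50 65 24 [ 430.9 -259.    52. ] [ 451.  -245.4   64.4]
d4 65 85 84 [ 420.1 -254.5   66.7] [ 461.7 -235.5   84.6]
d4 90 140 522 [ 408.7 -285.1   91.2] [ 482.7 -224.   139.3]
d4 147 153 169 [ 410.5 -292.6  147.2] [ 472.1 -224.6  151.7]
d4 mould -275 26 417.8 469.2
d4 mould -260 19 415.6 474.3
d4 mould -245 26 413.8 471.7
d4 mould -230 31 409.4 471.7
d4 mould -215 23 407.5 469.2
d4 mould -200 37 405.9 466.7
d4 mould -185 21 406.3 464.3
d4 mould -170 9 454.8 464.3
[-279.85376259 -277.41537204 -276.24431595]
d0 34 50 5 [ 441.  -261.5   39.2] [ 443.3 -257.1   49. ]
d0 50 65 23 [ 432.1 -258.3   50.9] [ 449.9 -247.    64.9]
d0 65 85 81 [ 420.  -254.3   65.6] [ 461.8 -236.    84.5]
d0 90 140 519 [ 408.7 -285.2   91.3] [ 482.8 -223.2  139.4]
d0 147 153 169 [ 409.2 -292.1  147.1] [ 472.1 -223.8  151.9]
w0 65 85 33 [ 418.6 -249.8   80.6] [ 438.9 -235.5   84.7]
w0 90 140 2549 [ 406.3 -284.1  104.9] [ 481.1 -225.   139.4]
w0 147 153 3025 [ 407.8 -291.   147.6] [ 472.2 -225.6  152.7]
w1 34 50 19 [ 439.  -259.8   38.1] [ 441.4 -255.5   49.3
[... 529 characters left out ...]
 407.0 469.2
w2 mould -185 1363 405.3 467.2
w2 mould -170 1560 404.2 455.5
[-277.73352755 -273.04280281 -271.46162932]
w3 34 50 38 [ 438.2 -259.4   38.2] [ 441.1 -256.1   49.7]
w3 50 65 53 [ 429.4 -256.8   50.4] [ 440.4 -247.1   64.8]
w3 65 85 363 [ 416.6 -262.7   65.4] [ 449.1 -234.9   84.9]
w3 90 140 9578 [ 406.1 -274.3   93.7] [ 480.2 -224.4  139.6]
w3 147 153 6178 [ 409.1 -259.3  147.3] [ 472.  -224.6  152.3]
w3 mould -275 438 414.8 446.2
w3 mould -260 597 412.2 475.5
w3 mould -245 879 410.5 473.3
w3 mould -230 739 408.3 472.2
w3 mould -215 735 406.7 470.9
w3 mould -200 924 404.8 467.1
w3 mould -185 698 402.9 465.1
w3 mould -170 752 402.6 463.7
[-279.87822483 -276.67743446 -274.88322959]
```

Emit:
jog_arm(plan=[[40,[-0.34,0.24,0],[0,0,0]],[40,[-0.68,0.47,0],[0,0,0]],[40,[-0.68,0.47,0],[0,0,0]],[40,[-0.68,0.47,0],[0,0,0]]])

```text
clock: 7.2
position: [421.7, -128.7, 107.6]
ee_rot: [-0.06, 0.998, 0.0, -0.001]
contact_force: [-0.2, -1.6, 0.3]
gripper_width: 39.8
grasp_force: 0.0
```

Emit:
jog_arm(plan=[[40,[0,0,0.4],[0,0,0]],[40,[0,0,0.78],[0,0,0]],[40,[0,0,0.78],[0,0,0]],[5,[0,0,0.78],[0,0,0]],[5,[0,0,0.78],[0,0,0]],[5,[0,0,0.78],[0,0,0]],[5,[0,0,0.78],[0,0,0]]])

```text
clock: 8.07
position: [423.2, -129.3, 31.9]
ee_rot: [-0.06, 0.998, -0.0, 0.002]
contact_force: [-0.6, -1.1, 6.9]
gripper_width: 7.4
grasp_force: 59.0
```

Emit:
jog_arm(plan=[[5,[0.028,-0.007,0],[0,0,0]],[5,[0.028,-0.007,0],[0,0,0]],[5,[0.028,-0.007,0],[0,0,0]],[40,[0.028,-0.007,0],[0,0,0]],[40,[0.028,-0.007,0],[0,0,0]],[40,[0.028,-0.007,0],[0,0,0]],[40,[0.028,-0.007,-0.3],[0,0,0]],[40,[0.028,-0.007,-0.85],[0,0,0]],[40,[0.028,-0.007,-1.0],[0,0,0]],[40,[0.028,-0.007,-1.0],[0,0,0]]])

```text
clock: 9.32
position: [419.7, -130.2, 131.2]
ee_rot: [-0.06, 0.998, 0.0, 0.001]
contact_force: [0.1, 0.4, -1.7]
gripper_width: 40.1
grasp_force: 0.0
```

```bash
python3 -c "
from h import *
snap('wrist','w5');snap('side','d5')
for t in ('d5','w5'):
  P,ok=cloud(load(t)); X,Y,Z=P[...,0],P[...,1],P[...,2]
  r=np.hypot(X-442,Y+259)
  for lo,hi in ((34,50),(147,153)):
    m=ok&(r<45)&(Z>lo)&(Z<hi); q=P[m]
    if len(q)>3: print(t,lo,hi,len(q),np.percentile(q,2,axis=0).round(1),np.percentile(q,98,axis=0).round(1))
  m=ok&(abs(Z-30)<2.5)&(abs(X-442)<45)&(Y>-300)&(Y<-150); q=P[m]
  for y in range(-260,-180,15):
      k=q[abs(q[:,1]-y)<5]
      if len(k)>5: print(t,'mould',y,len(k),k[:,0].min().round(1),k[:,0].max().round(1))
  print(q[:,1].min())
s=read_state();print(s['position'],s['ee_rot'])
"
```

```text
d5 34 50 5 [ 438.7 -262.4   38.1] [ 441.1 -256.9   48.9]
d5 147 153 102 [ 433.6 -291.9  147.1] [ 472.2 -223.5  151.9]
d5 mould -260 20 413.2 474.3
d5 mould -245 32 411.4 471.7
d5 mould -230 27 409.4 469.2
d5 mould -215 25 407.5 469.2
d5 mould -200 33 405.7 466.7
d5 mould -185 22 403.9 464.3
-282.76993454658316
w5 34 50 25 [ 438.7 -259.2   38.7] [ 441.1 -256.4   47.7]
w5 147 153 7287 [ 406.6 -277.   147.3] [ 472.2 -225.   152.3]
w5 mould -260 437 411.5 473.7
w5 mould -245 798 409.5 472.5
w5 mould -230 619 407.5 470.6
w5 mould -215 645 406.1 468.7
w5 mould -200 799 404.1 467.2
w5 mould -185 610 402.0 463.8
-281.445755138143
[ 418.40908145 -130.21161759  129.37029444] [-5.95042640e-02  9.98227521e-01  2.00474571e-04 -1.00937958e-03]
```

Emit:
jog_arm(plan=[[40,[-0.12,0.45,-0.2],[0,0,0]],[40,[-0.24,0.89,-0.4],[0,0,0]],[40,[-0.24,0.89,-0.4],[0,0,0]]])

```text
clock: 9.8
position: [433.4, -36.9, 170.3]
ee_rot: [-0.062, 0.998, 0.0, 0.0]
contact_force: [-0.9, -0.2, -0.6]
gripper_width: 40.0
grasp_force: 0.0
```

Emit:
jog_arm(plan=[[40,[-0.12,0.45,0],[0,0,0]],[40,[-0.24,0.89,0],[0,0,0]],[40,[-0.24,0.89,0],[0,0,0]]])

```text
clock: 10.18
position: [445.4, 53.4, 168.5]
ee_rot: [-0.061, 0.998, -0.001, -0.002]
contact_force: [-0.1, -1.8, -0.6]
gripper_width: 40.1
grasp_force: 0.0
```

Emit:
jog_arm(plan=[[40,[-0.12,0.45,0],[0,0,-0.15]],[40,[-0.24,0.88,0],[0,0,-0.3]],[40,[-0.24,0.88,0],[0,0,-0.45]],[40,[-0.24,0.88,0],[0,0,-0.6]],[40,[-0.24,0.88,0],[0,0,-0.75]],[40,[-0.24,0.88,0],[0,0,-0.885]],[40,[-0.24,0.88,0],[0,0,-0.885]],[40,[-0.24,0.88,0],[0,0,-0.885]]])

```text
clock: 11.18
position: [458.8, 141.5, 169.5]
ee_rot: [-0.498, 0.867, -0.0, -0.001]
contact_force: [-0.2, 0.1, -0.9]
gripper_width: 40.4
grasp_force: 0.0
```

```bash
cat > key.py <<'E'
from h import *
import sys
s=read_state();Rm=R.from_quat(s['ee_rot']).as_matrix();print(s['clock'],s['position'],s['joints'].round(2));print(Rm.round(3),np.degrees(np.arctan2(Rm[1,1],Rm[0,1])))
for c in ('wrist','side','scene'):
  d=snap(c,c+'_k');P,ok=cloud(d)
  m=ok&(np.hypot(P[...,0]-459,P[...,1]-142)<45)&(d['img'].max(-1)<70)
  for lo,hi in ((70.5,77),(48,70),(30,37)):
    q=P[m&(P[...,2]>lo)&(P[...,2]<hi)][:,:2].astype(np.float32)
    if len(q)>15: print(c,lo,len(q),cv2.minAreaRect(q),q.mean(0))
E
python3 key.py
```

```text
11.175 [458.80293979 141.53369475 169.51766386] [ 0.64  0.2  -0.43 -0.   -0.95 -1.17]
[[-0.503 -0.864 -0.002]
 [-0.864  0.503 -0.001]
 [ 0.002  0.001 -1.   ]] 149.7773964061448
wrist 70.5 723 ((458.8068542480469, 141.16156005859375), (40.32899475097656, 12.783309936523438), 59.24828338623047) [458.34128 139.78294]
wrist 48 174 ((458.56805419921875, 141.2591552734375), (44.97579574584961, 12.912921905517578), 60.03513717651367) [449.30676 125.22498]
wrist 30 903 ((459.35626220703125, 140.75498962402344), (38.75230407714844, 40.30213165283203), 63.554805755615234) [459.57822 140.69803]
side 70.5 77 ((459.3931579589844, 142.08262634277344), (37.77134704589844, 12.703672409057617), 61.49177169799805) [460.41016 146.05533]
side 48 199 ((456.6834716796875, 146.5198211669922), (47.03236770629883, 12.81171703338623), 44.777339935302734) [460.39957 150.29448]
side 30 134 ((458.3501892089844, 146.96194458007812), (39.28012466430664, 34.02111053466797), 10.49206256866455) [455.6381  149.92467]
scene 70.5 66 ((459.4458312988281, 141.03073120117188), (39.730995178222656, 14.70694637298584), 61.05908203125) [458.4293  142.02902]
scene 48 133 ((455.0728454589844, 142.09283447265625), (45.03312683105469, 12.841763496398926), 70.90642547607422) [454.538   140.78993]
scene 30 83 ((449.6226501464844, 144.8056640625), (39.879512786865234, 20.143415451049805), 64.11854553222656) [449.1298  145.47278]
```

Emit:
jog_arm(plan=[[40,[0,0,0.4],[0,0,0]],[40,[0,0,0.66],[0,0,0]],[40,[0,0,0.66],[0,0,0]]])

```text
clock: 11.7
position: [457.9, 141.6, 102.7]
ee_rot: [-0.499, 0.866, -0.0, -0.002]
contact_force: [0.8, 0.7, 0.8]
gripper_width: 40.0
grasp_force: 0.0
```

Emit:
jog_arm(plan=[[40,[0,0,0.35],[0,0,0]],[40,[0,0,0.64],[0,0,0]],[40,[0,0,0.64],[0,0,0]],[40,[0,0,0.64],[0,0,0]],[5,[0,0,0.64],[0,0,0]],[5,[0,0,0.64],[0,0,0]],[5,[0,0,0.64],[0,0,0]],[5,[0,0,0.64],[0,0,0]],[5,[0,0,0.64],[0,0,0]]])

```text
clock: 12.82
position: [460.0, 143.1, 41.6]
ee_rot: [-0.5, 0.866, -0.0, 0.001]
contact_force: [-0.9, 1.0, 5.8]
gripper_width: 12.0
grasp_force: 60.4
```

Emit:
jog_arm(plan=[[5,[0,0,-0.2],[0,0,0]],[5,[0,0,-0.6],[0,0,0]],[5,[0,0,-0.95],[0,0,0]],[5,[0,0,-0.95],[0,0,0]]])

```text
clock: 13.32
position: [460.4, 143.4, 137.9]
ee_rot: [-0.5, 0.866, 0.0, 0.003]
contact_force: [0.5, 0.6, -1.8]
gripper_width: 12.4
grasp_force: 59.3
```

Emit:
jog_arm(plan=[[5,[0,0,-0.4],[0,0,0.14]],[5,[0,0,-0.95],[0,0,0.3]],[5,[0,0,-0.95],[0,0,0.46]],[5,[0,0,-0.95],[0,0,0.62]],[5,[0,0,-0.95],[0,0,0.78]],[5,[0,0,-0.95],[0,0,0.95]],[5,[0,0,-0.95],[0,0,0.95]],[5,[0,0,-0.95],[0,0,0.95]]])

```text
clock: 14.32
position: [458.7, 142.3, 229.5]
ee_rot: [-0.027, 1.0, -0.0, -0.001]
contact_force: [0.2, 0.5, -1.2]
gripper_width: 12.3
grasp_force: 59.2
```

Emit:
jog_arm(plan=[[5,[0.03,-0.3,0],[0,0,0]],[5,[0.06,-0.7,0],[0,0,0]],[5,[0.09,-1.0,0],[0,0,0]]])

```text
clock: 14.7
position: [454.9, 41.0, 230.0]
ee_rot: [-0.027, 1.0, -0.0, -0.0]
contact_force: [0.7, -0.2, -1.8]
gripper_width: 12.2
grasp_force: 59.2
```

Emit:
jog_arm(plan=[[5,[0.03,-0.4,0],[0,0,0]],[5,[0.06,-0.8,0],[0,0,0]],[5,[0.09,-1.0,0],[0,0,0]]])

```text
clock: 15.08
position: [451.0, -59.8, 230.0]
ee_rot: [-0.026, 1.0, -0.0, -0.0]
contact_force: [-0.2, -0.3, -1.8]
gripper_width: 12.2
grasp_force: 59.1
```

Emit:
jog_arm(plan=[[5,[0.03,-0.4,0],[0,0,0]],[5,[0.06,-0.8,0],[0,0,0]],[5,[0.09,-1.0,0],[0,0,0]]])

```text
clock: 15.45
position: [447.3, -160.0, 229.9]
ee_rot: [-0.026, 1.0, 0.0, -0.0]
contact_force: [0.1, 0.5, -0.6]
gripper_width: 12.5
grasp_force: 59.1
```

Emit:
jog_arm(plan=[[5,[0.03,-0.4,0],[0,0,0]],[5,[0.06,-0.8,0],[0,0,0]],[5,[0.09,-1.0,0],[0,0,0]],[5,[0.09,-1.0,0],[0,0,0]],[5,[0.09,-1.0,0],[0,0,0]]])

```text
clock: 16.08
position: [443.6, -258.4, 230.0]
ee_rot: [-0.026, 1.0, 0.0, -0.0]
contact_force: [0.8, 0.8, -0.4]
gripper_width: 12.0
grasp_force: 59.1
```

```bash
cat > fit.py <<'E'
from h import *
s=read_state();Rm=R.from_quat(s['ee_rot']).as_matrix();print(s['clock'],s['position'],s['joints'].round(2),s['contact_force'].round(1),s['wrist_torque'].round(2),np.degrees(np.arctan2(Rm[1,1],Rm[0,1])))
p=s['position']
for c in ('wrist','side','scene'):
  d=snap(c,c+'_f');P,ok=cloud(d); X,Y,Z=P[...,0],P[...,1],P[...,2]
  r=np.hypot(X-p[0],Y-p[1])
  for lo,hi in ((146,152),(p[2]-44,p[2]-36),(p[2]-35,p[2]-25),(p[2]-20,p[2]-8)):
    q=P[ok&(r<45)&(Z>lo)&(Z<hi)]
    if len(q)>15: print(c,round(lo),round(hi),len(q),np.percentile(q,1,axis=0).round(1),np.percentile(q,99,axis=0).round(1),'c',((np.percentile(q,1,axis=0)+np.percentile(q,99,axis=0))/2).round(1))
E
python3 fit.py
```

```text
16.075 [ 443.61341044 -258.41487432  230.01886551] [-0.21  0.2  -0.26 -0.   -1.11 -1.31] [ 0.8  0.8 -0.4] [ 0.03  0.03 -0.06] 93.00179916123338
wrist 146 152 2963 [ 406.3 -291.8  147.3] [ 459.8 -225.7  152. ] c [ 433.1 -258.7  149.6]
wrist 186 194 43 [ 423.5 -273.9  191.8] [ 435.6 -240.8  194. ] c [ 429.5 -257.4  192.9]
wrist 195 205 248 [ 416.5 -273.8  195.2] [ 434.1 -241.6  205. ] c [ 425.3 -257.7  200.1]
wrist 210 222 186 [ 420.4 -276.1  210.1] [ 439.8 -238.3  222. ] c [ 430.1 -257.2  216.1]
side 146 152 189 [ 408.7 -296.5  146.2] [ 474.6 -224.4  151.7] c [ 441.7 -260.4  148.9]
side 186 194 27 [ 425.4 -252.9  189.1] [ 456.2 -238.6  194. ] c [ 440.8 -245.8  191.5]
side 195 205 65 [ 419.6 -258.8  195.3] [ 463.9 -234.5  204.7] c [ 441.8 -246.6  200. ]
side 210 222 78 [ 422.8 -262.5  210.1] [ 461.3 -236.3  221.8] c [ 442.  -249.4  216. ]
scene 146 152 211 [ 406.9 -293.7  146.1] [ 475.2 -227.4  151.9] c [ 441.  -260.6  149. ]
scene 195 205 44 [ 420.8 -267.1  195.1] [ 447.2 -240.7  204.4] c [ 434.  -253.9  199.8]
scene 210 222 49 [ 423.2 -275.6  211. ] [ 447.3 -239.1  221.9] c [ 435.2 -257.3  216.5]
```

Emit:
jog_arm(plan=[[5,[0,0,0],[0,0,-0.17]],[5,[0,0,0],[0,0,-0.34]],[5,[0,0,0],[0,0,-0.51]],[5,[0,0,0],[0,0,-0.68]],[5,[0,0,0],[0,0,-0.85]],[5,[0,0,0],[0,0,-1.0]]])

```text
clock: 16.98
position: [444.0, -258.1, 230.5]
ee_rot: [-0.525, 0.851, -0.0, 0.0]
contact_force: [0.2, -0.4, -1.1]
gripper_width: 12.4
grasp_force: 59.2
```

Emit:
jog_arm(plan=[[5,[0,0,0],[0,0,-0.17]],[5,[0,0,0],[0,0,-0.34]],[5,[0,0,0],[0,0,-0.51]],[5,[0,0,0],[0,0,-0.68]],[5,[0,0,0],[0,0,-0.85]],[5,[0,0,0],[0,0,-1.0]]])

```text
clock: 17.73
position: [444.0, -258.1, 230.5]
ee_rot: [0.88, -0.474, 0.0, -0.0]
contact_force: [-0.3, 0.4, -1.0]
gripper_width: 12.4
grasp_force: 59.2
```

Emit:
jog_arm(plan=[[5,[0,0,0],[0,0,-0.17]],[5,[0,0,0],[0,0,-0.34]],[5,[0,0,0],[0,0,-0.51]],[5,[0,0,0],[0,0,-0.68]],[5,[0,0,0],[0,0,-0.85]],[5,[0,0,0],[0,0,-1.0]],[5,[0,0,0],[0,0,-1.0]],[5,[0,0,0],[0,0,-1.0]]])

```text
clock: 18.73
position: [443.9, -258.5, 230.4]
ee_rot: [1.0, 0.025, 0.0, 0.0]
contact_force: [-0.2, 0.2, -1.8]
gripper_width: 12.3
grasp_force: 59.2
```

```bash
python3 fit.py
```

```text
18.725 [ 443.9241116  -258.48644249  230.41346985] [-0.21  0.2  -0.26 -0.   -1.11  1.83] [-0.2  0.2 -1.8] [ 0.05 -0.01 -0.03] -87.12745831754862
wrist 146 152 2739 [ 424.4 -292.4  146.6] [ 474.4 -226.   152. ] c [ 449.4 -259.2  149.3]
wrist 186 194 33 [ 450.3 -273.5  192.2] [ 462.1 -241.1  194.3] c [ 456.2 -257.3  193.2]
wrist 195 205 241 [ 451.5 -273.1  195.6] [ 469.4 -240.9  205.4] c [ 460.5 -257.   200.5]
wrist 210 222 181 [ 445.  -276.1  210.5] [ 465.5 -237.8  222.4] c [ 455.3 -256.9  216.4]
side 146 152 184 [ 408.6 -291.7  146.2] [ 472.6 -222.7  151.7] c [ 440.6 -257.2  149. ]
side 186 194 23 [ 430.8 -251.5  188.9] [ 461.2 -237.6  194.1] c [ 446.  -244.5  191.5]
side 195 205 66 [ 422.1 -257.9  195.6] [ 468.8 -236.9  205.2] c [ 445.4 -247.4  200.4]
side 210 222 69 [ 425.3 -255.7  210.9] [ 462.1 -236.4  222.3] c [ 443.7 -246.1  216.6]
scene 146 152 192 [ 407.5 -293.4  146.6] [ 475.1 -226.8  151.9] c [ 441.3 -260.1  149.2]
scene 195 205 46 [ 422.8 -271.8  195.6] [ 453.  -240.4  205.4] c [ 437.9 -256.1  200.5]
scene 210 222 58 [ 426.7 -273.2  210.6] [ 455.4 -240.3  222.3] c [ 441.  -256.7  216.4]
```

Emit:
jog_arm(plan=[[5,[-0.045,0.016,0.15],[0,0,0]],[5,[-0.045,0.016,0.34],[0,0,0]],[5,[-0.045,0.016,0.34],[0,0,0]],[5,[-0.045,0.016,0.34],[0,0,0]]])

```text
clock: 19.38
position: [439.9, -261.0, 197.0]
ee_rot: [1.0, 0.026, 0.0, 0.0]
contact_force: [-0.3, 0.3, -1.2]
gripper_width: 12.2
grasp_force: 59.2
```

```bash
python3 fit.py
```

```text
19.375 [ 439.90829908 -260.95504161  197.03823626] [-0.22  0.22 -0.32  0.   -1.03  1.84] [-0.3  0.3 -1.2] [ 0.06 -0.02  0.01] -87.04832641127516
wrist 146 152 3716 [ 422.  -292.3  146.9] [ 474.5 -226.   152. ] c [ 448.3 -259.2  149.4]
wrist 153 161 39 [ 445.2 -281.   153.2] [ 458.2 -242.2  160.9] c [ 451.7 -261.6  157. ]
wrist 162 172 247 [ 447.2 -275.9  162.1] [ 465.5 -243.2  172. ] c [ 456.3 -259.6  167. ]
wrist 177 189 173 [ 440.7 -277.5  177.1] [ 461.6 -240.9  189. ] c [ 451.2 -259.2  183.1]
side 146 152 148 [ 408.5 -285.3  146.2] [ 474.6 -223.   151.5] c [ 441.6 -254.1  148.9]
side 153 161 25 [ 426.2 -254.4  155. ] [ 456.7 -239.5  160.9] c [ 441.4 -247.   158. ]
side 162 172 63 [ 419.6 -258.7  162.7] [ 464.4 -238.5  171.7] c [ 442.  -248.6  167.2]
side 177 189 72 [ 420.3 -262.9  177.2] [ 460.  -238.4  188.9] c [ 440.2 -250.6  183. ]
scene 146 152 162 [ 407.1 -292.6  146.2] [ 475.4 -226.2  151.9] c [ 441.3 -259.4  149.1]
scene 153 161 51 [ 409.8 -290.4  153.1] [ 470.2 -229.5  160.8] c [ 440.  -259.9  156.9]
scene 162 172 37 [ 423.5 -272.4  162.6] [ 450.5 -243.5  171.8] c [ 437.  -258.   167.2]
scene 177 189 49 [ 418.9 -266.9  177.2] [ 455.7 -242.   188.9] c [ 437.3 -254.4  183.1]
```

Emit:
jog_arm(plan=[[5,[0,0,0.05],[0,0,0]],[5,[0,0,0.09],[0,0,0]],[5,[0,0,0.12],[0,0,0]],[5,[0,0,0.12],[0,0,0]]])

```text
clock: 20.02
position: [439.2, -260.6, 183.9]
ee_rot: [1.0, 0.026, -0.0, -0.0]
contact_force: [-0.1, -0.3, -1.9]
gripper_width: 12.3
grasp_force: 59.2
```

Emit:
jog_arm(plan=[[5,[0,0,0.03],[0,0,0]],[5,[0,0,0.06],[0,0,0]],[5,[0,0,0.06],[0,0,0]],[5,[0,0,0.06],[0,0,0]]])

```text
clock: 20.52
position: [439.4, -260.7, 178.3]
ee_rot: [1.0, 0.026, 0.0, 0.0]
contact_force: [0.1, 0.2, -1.4]
gripper_width: 12.3
grasp_force: 59.2
```

Emit:
jog_arm(plan=[[5,[0,0,0.03],[0,0,0]],[5,[0,0,0.05],[0,0,0]],[5,[0,0,0.05],[0,0,0]]])

```text
clock: 20.9
position: [439.4, -260.7, 173.4]
ee_rot: [1.0, 0.026, -0.0, 0.0]
contact_force: [-0.1, 0.5, 0.2]
gripper_width: 12.1
grasp_force: 59.4
```

Emit:
jog_arm(plan=[[5,[0,0,0.03],[0,0,0]],[5,[0,0,0.06],[0,0,0]],[5,[0,0,0.085],[0,0,0]],[5,[0,0,0.085],[0,0,0]],[5,[0,0,0.085],[0,0,0]]])

```text
clock: 21.52
position: [439.6, -260.8, 165.1]
ee_rot: [1.0, 0.026, 0.0, 0.0]
contact_force: [-0.5, 0.2, 3.3]
gripper_width: 12.1
grasp_force: 59.8
```

```bash
python3 fit.py
```

```text
21.525 [ 439.57359337 -260.80431243  165.08683611] [-0.22  0.25 -0.37  0.   -0.95  1.84] [-0.5  0.2  3.3] [ 0.12  0.23 -0.05] -87.03948276107982
wrist 146 152 5047 [ 422.6 -292.3  146.6] [ 474.5 -226.   151.9] c [ 448.6 -259.2  149.3]
wrist 121 129 199 [ 438.6 -286.   121.2] [ 474.9 -230.1  129. ] c [ 456.8 -258.1  125.1]
wrist 130 140 492 [ 448.2 -286.6  130.2] [ 475.  -229.9  140. ] c [ 461.6 -258.3  135.1]
wrist 145 157 5605 [ 422.8 -292.2  145.8] [ 474.6 -226.   156.4] c [ 448.7 -259.1  151.1]
side 146 152 154 [ 408.5 -280.8  146.2] [ 473.4 -222.8  151.8] c [ 440.9 -251.8  149. ]
side 121 129 74 [ 408.6 -249.2  121.4] [ 472.5 -222.7  128.9] c [ 440.6 -236.   125.2]
side 130 140 105 [ 408.6 -249.2  130.1] [ 472.4 -222.7  139.7] c [ 440.5 -236.   134.9]
side 145 157 191 [ 408.6 -279.2  145.7] [ 474.6 -222.8  156.8] c [ 441.6 -251.   151.3]
scene 146 152 169 [ 407.  -294.1  146.2] [ 473.5 -227.   152. ] c [ 440.2 -260.6  149.1]
scene 121 129 64 [ 406.8 -281.6  121.3] [ 452.6 -226.3  128.9] c [ 429.7 -254.   125.1]
scene 130 140 85 [ 405.5 -280.6  130.1] [ 465.9 -226.2  140. ] c [ 435.7 -253.4  135. ]
scene 145 157 275 [ 406.6 -293.6  145.7] [ 473.4 -227.   156.6] c [ 440.  -260.3  151.2]
```

Emit:
jog_arm(plan=[[5,[0.0,-0.003,0],[0,0,0.12]],[5,[0.001,-0.005,0],[0,0,0.25]],[5,[0.002,-0.008,0],[0,0,0.4]],[5,[0.003,-0.01,0],[0,0,0.55]],[5,[0.005,-0.012,0],[0,0,0.7]],[5,[0.006,-0.014,0],[0,0,0.833]],[5,[0.006,-0.014,0],[0,0,0.833]]])

```text
clock: 22.55
position: [440.0, -259.0, 164.9]
ee_rot: [0.917, -0.398, -0.0, -0.0]
contact_force: [-0.9, 1.8, 2.2]
gripper_width: 11.9
grasp_force: 59.9
```

```bash
cat > st.py <<'E'
from h import *
s=read_state();Rm=R.from_quat(s['ee_rot']).as_matrix();print(s['clock'],s['position'].round(1),s['joints'].round(2),s['contact_force'].round(1),s['wrist_torque'].round(3),np.degrees(np.arctan2(Rm[1,1],Rm[0,1])),s['gripper_width'])
E
python3 st.py
```

```text
22.55 [ 440.  -259.   164.9] [-0.21  0.25 -0.37 -0.   -0.95  0.97] [-0.9  1.8  2.2] [0.553 0.237 0.109] -136.910019981609 11.882573928384943
```

Emit:
jog_arm(plan=[[5,[0.0,-0.003,0],[0,0,0.12]],[5,[0.001,-0.005,0],[0,0,0.25]],[5,[0.002,-0.008,0],[0,0,0.4]],[5,[0.003,-0.01,0],[0,0,0.55]],[5,[0.005,-0.012,0],[0,0,0.65]],[5,[0.005,-0.012,0],[0,0,0.7]],[5,[0.005,-0.012,0],[0,0,0.7]]])

```text
clock: 23.42
position: [441.1, -258.5, 164.7]
ee_rot: [0.714, -0.7, -0.0, -0.0]
contact_force: [-0.8, 1.7, 3.1]
gripper_width: 12.4
grasp_force: 59.9
```

```bash
python3 st.py
```

```text
23.425 [ 441.1 -258.5  164.7] [-0.21  0.25 -0.36 -0.   -0.95  0.23] [-0.8  1.7  3.1] [0.732 0.212 0.187] -178.8685519220924 12.424060294462528
```

Emit:
jog_arm(plan=[[5,[0,-0.001,0],[0,0,0.03]],[5,[0,-0.002,0],[0,0,0.06]],[5,[0,-0.002,0],[0,0,0.09]],[5,[0,-0.002,0],[0,0,0.09]],[5,[0,-0.002,0],[0,0,0.09]]])

```text
clock: 24.05
position: [441.2, -258.6, 164.7]
ee_rot: [-0.679, 0.734, 0.0, 0.0]
contact_force: [-0.9, 3.3, 3.2]
gripper_width: 12.0
grasp_force: 59.9
```

```bash
python3 st.py
```

```text
24.05 [ 441.2 -258.6  164.7] [-0.21  0.25 -0.36 -0.   -0.95  0.14] [-0.9  3.3  3.2] [1.108 0.269 0.173] 175.57595261094363 12.038963702237846
```

Emit:
jog_arm(plan=[[5,[0,-0.001,0],[0,0,0.03]],[5,[0,-0.002,0],[0,0,0.06]],[5,[0,-0.002,0],[0,0,0.06]],[5,[0,-0.002,0],[0,0,0.06]]])

```text
clock: 24.55
position: [441.4, -258.7, 164.7]
ee_rot: [-0.656, 0.755, 0.0, -0.0]
contact_force: [-1.7, 3.7, 4.3]
gripper_width: 12.2
grasp_force: 60.0
```

```bash
python3 st.py
```

```text
24.55 [ 441.4 -258.7  164.7] [-0.21  0.26 -0.36 -0.   -0.95  0.07] [-1.7  3.7  4.3] [1.299 0.466 0.329] 171.98679115515762 12.15238458387296
```

Emit:
jog_arm(plan=[[5,[0,-0.001,0],[0,0,0.03]],[5,[0,-0.001,0],[0,0,0.03]],[5,[0,-0.001,0],[0,0,0.03]],[5,[0,-0.001,0],[0,0,0.03]]])

```text
clock: 25.05
position: [441.4, -258.7, 164.7]
ee_rot: [-0.644, 0.765, 0.0, -0.0]
contact_force: [-0.5, 4.9, 4.2]
gripper_width: 12.4
grasp_force: 60.2
```

```bash
python3 st.py; python3 - <<'E'
from h import *
for c in ('side','scene'):
  d=snap(c,c+'_e');P,ok=cloud(d);X,Y,Z=P[...,0],P[...,1],P[...,2]
  m=ok&(abs(Z-30)<2.5)&(abs(X-442)<45)&(Y>-300)&(Y<-150); q=P[m]
  for y in (-260,-245,-230,-200):
      k=q[abs(q[:,1]-y)<5]
      if len(k)>5: print(c,y,len(k),k[:,0].min().round(1),k[:,0].max().round(1))
E
```

```text
25.05 [ 441.4 -258.7  164.7] [-0.21  0.26 -0.36 -0.   -0.95  0.04] [-0.5  4.9  4.2] [1.473 0.656 0.611] 170.18423958066003 12.417889861767474
side -260 22 413.1 474.3
side -245 27 411.1 471.7
side -230 27 409.5 466.7
side -200 40 405.7 466.7
scene -260 26 413.0 473.0
scene -245 42 412.7 473.4
scene -230 28 408.9 469.8
scene -200 43 404.6 467.4
```

Torque rose sharply, from 0.17 to 0.61 N m, so the key is at its stop. The board has not moved, so I'm handing the job in while still holding the key.

```bash
python3 -c "
from bench import *
print(job_done())"
```

```text
the job is handed in; nothing more can be done
None
```

The job is handed in at about 25 s: the board was released with its end pocket about 2 mm from centre under the needle, then the key was pushed in and twisted clockwise to its stop (wrist torque rose from 0.17 to 0.61 N m), where the gripper still holds it.

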